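Put the inspection headband and its lens plate away on their stand

ROBOT

A 6-joint arm with a two-finger parallel gripper is mounted at the origin on a cart in front of the work surface, level with it; the furniture and walls round the work are solid. World frame = base frame: x ahead of the robot, y to its left, z up, the work surface at z = 0. Lengths are in m, angles in rad, forces in N, time in s.
With the tool pointing down it reaches from about 0.275 to 0.825 m from the base axis. Payload 4.9 kg.
Tool frame: the origin (TCP) lies at the very end of the fingers, on their centre line; the grasp point (between the pads) lies 19 mm behind it; z points along the fingers, y is the line along which they close (so a half turn about z gives the same grasp; the last joint's range is limited). The gripper opens to 85 mm and grips with 20 to 120 N. Pads are 22 mm wide; open, the fingers measure 114 mm over their backs; the gripper's body (76 mm by 85 mm) begins 54 mm behind the grasp point. The pads swing forward as they close: fully open they stand 13 mm farther back than shut.
Start: joints at [1.141, 0.326, -0.193, 1.052, 0, 1.437], TCP at [0.16, 0.526, 0.231] pointing down, gripper open.
Joint ranges: [-2.65, 2.65], [-0.97, 1.79], [-1.3, 1.35], [-1.93, 2.1], [-1.47, 1.37], [-3.14, 3.14]. Speed limits (rad/s): [2.57, 2.57, 3.14, 3.14, 3.14, 3.14].

INTERFACE

Orientations are given as a rotation vector (axis times angle).
In Python, from workcell import bot gives the robot as it stands. The module is installed in compiled form; this text tells all that it offers.
- The arm moves only by the tool move_arm, never from a script. Its argument "increments" is a list of rows, each an object with "xyz": the shift along the tool's x, y, z in mm, a list of three; "yaw": the turn about the tool's z in degrees; "grip": the opening, from 0 (shut) to 1 (fully open). In form: [{"xyz": [x, y, z], "yaw": yaw, "grip": grip}, ...]. A call has 1 to 10 rows; each row is the pose to reach, as a shift and turn from the pose commanded when the call began, along the tool's axes at that moment; what a row does not reach only later rows make up. A row lasts 1/8 s, in which the tool goes at most 62.5 mm and 10.7 degrees, less where a joint would pass 70% of its speed; a pose out of reach is approached as far as the arm can. A call with a gripper value outside its range is refused whole. The fingers move at their own pace and stop on an object; "squeeze" is the grip in N (left out, the last holds). Time passes only in rows, so rows that repeat a pose let the fingers close. It gives the time, the measured TCP pose, the force, the opening and the grip force at its end, in the units of the state.
- bot.sense(): the state, without advancing time (a new reading comes with each control period).
- bot.read_camera(name): name is "scene" or "side" or "wrist"; returns a dict with "img" (480x640x3 uint8, red, green, blue), "mtx" (3x3 intrinsics, pixels), "dist" ([k1, k2, p1, p2, k3] as OpenCV has them; the pictures are not rectified), "pose" (4x4, takes a point from camera to world coordinates). Camera axes: x right, y down, z forward; pixel columns grow to the right and rows downward; lengths in m; the calibration is good to about 2 mm. A picture is of the moment at which its call begins. There is no depth.
- bot.sign_off(): hands the job in; it is judged then, once.
The state is a dict: "clock": time; "q": joint angles; "qd": joint speeds; "joint_efforts": joint torques, N m; "tcp_pos": TCP position; "tcp_rot": TCP orientation; "wrist_force": force on the tool from outside, world axes, zero at the start; "torque": the same for the moment, N m; "grip_width": opening from 0.0 (shut) to 1.0 (fully open); "grip_force": force on a finger pad.
Only numpy, scipy, OpenCV 4.12 (cv2) and the standard library are available. Lean on these libraries where they do the work, as an engineer would, in place of code of your own. Each camera call takes 0.05 s, during which the arm holds its last target. There are 200 camera calls.

TASK

Put the inspection headband and its lens plate away on the storage stand: first take the lens plate out of its drying block and slide it down, edge first, into the card guides until it sits fully on their floor, then let go of it. After that drape the headband over the bar in the free bay behind the guides, one leg each side of the bar, and leave it hanging squarely and at rest. Do not disturb the spare headband that already hangs there, or the dispenser, tape roll and black handle on the bench.

Things in the scene. Friction and masses are not known exactly. Their poses are not given: they have to be found in the camera images.
- headband_grip (a point): Grip point of the headband to hang (loose, 0.11-0.22 kg): grey arch, black lamp block on its crown, stands on two rubber pads. Block 40 (x) by 28 (y) mm, from 30 below to 20 above this point; lamp ring 5.5 mm out on -x face. Legs and pads at x +-45 to 62; pads 50 long (y), feet 143 below the point. Band 22 wide (y). Crown's underside 34 below the point; hung, the bar runs along y. Either way round.
- lens_grip (a point): Grip tab centre of the lens plate (loose, 0.07 kg): upright glass plate in a black frame, 5 thick (x), 80 wide (y), 72 mm tall, on top a tab 12 (x) by 40 (y) by 26 mm high. Point 85 mm above the plate's lower edge, 13 below the tab's top; z up. At first it stands 24 mm deep in the drying block's 7 mm slot (may lean 0.1 rad): lift straight up 30 mm or more to free it. Either way round.
- guide_floor (a point): Middle of the card guides' floor (fixed), where the plate's lower edge must rest; plate width along y, thickness along x, z up. Two facing aluminium channels rise 41 mm above this point, flared lead-in to 53 mm. Slot 8 mm wide (x), 88 mm between channel bottoms (y), lips 62 mm apart (y). Seated, the tab centre is 85 mm above. The guides stand 105 mm in front (-x) of the bar's free bay.
- bay_bar (a point): Middle of the free bay: point on the top of the stand's round steel bar, 12 mm thick, along y, 182 mm above the bench; z up. Bar is free 57 mm to the collar (24 mm thick) on one side and 59 mm to the end post (2 mm lower than the bar's top) on the other. Directly behind (+x, 105 mm) the guides. Seated, the headband's grip point is about 34 mm above. Free below down to the 8 mm base plate.
- spare_grip (a point): Grip point of the spare headband, identical to the other, hanging loose on the bar in the neighbouring bay, 120 mm along the bar from the free bay's middle. It must stay where it is.
- stand: Storage stand (fixed): grey base plate 195 by 280 mm, 8 mm thick; two aluminium posts 125 mm each side of the middle (along y) carry the bar, which has a collar at its middle, a bay each side. Origin on the grey board (16 mm thick) under the bar's middle, z up, bar along y. The base reaches 140 mm in front of the bar (-x) and 55 mm behind.
- holder: Drying block (fixed), grey, 45 (x) by 110 (y) mm, 30 mm high, slot along y; origin at the middle of its underside on the grey board (16 mm thick), slot floor 6 mm above it.
- dispenser: White pump dispenser bottle, 56 mm in diameter, 131 mm tall, loose on the bench; origin at the middle of its underside. A bystander.
- tape: Roll of tape lying flat, 72 mm in diameter, 14 mm high, loose; origin at the middle of its underside. A bystander.
- shell: Bare black handle body lying on the bench, 39 by 164 (local y) by 32 mm, loose; origin at its middle on the underside. A bystander.
Things that resemble listed ones, but are neither listed nor needed, are in the scene too. What is shaped like the part that bears lens_grip but green or turquoise is not meant.

How it is judged:
By the outcome, as a careful person would: the job done as asked, in the order asked, and still so for the second after the job is handed in, with the robot touching nothing.
It also fails if it takes over 72 s, if anything falls off the work surface, if the arm or the gripper's body presses on something with over 40 N, if the wrist force passes 120 N, or if a joint passes its speed limit or range.

## Working session

There is one attempt and no reset: what is moved stays moved. The work goes in short steps, Python scripts to look and compute and a tool call to move; the robot and the scene stay as the last step left them, time stands still between calls to the robot, and variables do not carry over. Pictures are saved under pics/ and viewed, at most 13 in all, crops included, and the job is handed in when it is done.

Besides the shell and the picture viewer there is one more tool, called after ">>>" by a JSON object that holds its "name" and its "arguments". move_arm: Moves the arm, as the interface text tells. Its arguments: {"type":"object","properties":{"increments":{"type":"array","items":{"type":"object","properties":{"xyz":{"type":"array","items":{"type":"number"}},"yaw":{"type":"number"},"grip":{"type":"number"}}}},"squeeze":{"type":"number"}},"required":["increments"]}

```bash
mkdir -p pics; cat > h.py <<'E'
import numpy as np, cv2
from workcell import bot
def cap(n,tag):
    c=bot.read_camera(n); c={k:np.array(v) for k,v in c.items()}
    np.savez(f'{tag}.npz',**c); cv2.imwrite(f'pics/{tag}.png',c['img'][:,:,::-1]); return c
def load(tag): return dict(np.load(f'{tag}.npz'))
def ray(c,u,v):
    p=cv2.undistortPoints(np.array([[[u,v]]],float),c['mtx'],c['dist'])[0,0]
    d=c['pose'][:3,:3]@np.array([p[0],p[1],1]); return c['pose'][:3,3],d/np.linalg.norm(d)
def plane(c,u,v,z):
    o,d=ray(c,u,v); return o+d*(z-o[2])/d[2]
def tri(c1,p1,c2,p2):
    o1,d1=ray(c1,*p1);o2,d2=ray(c2,*p2)
    t=np.linalg.lstsq(np.stack([d1,-d2],1),o2-o1,rcond=None)[0]
    a=o1+d1*t[0];b=o2+d2*t[1]; return (a+b)/2,np.linalg.norm(a-b)
def proj(c,X):
    T=np.linalg.inv(c['pose']); X=np.atleast_2d(X).astype(float)
    return cv2.projectPoints(X,cv2.Rodrigues(T[:3,:3])[0],T[:3,3],c['mtx'],c['dist'])[0][:,0]
E
python3 - <<'E'
from h import *
np.set_printoptions(precision=4,suppress=True)
for n in ['scene','side','wrist']:
    c=cap(n,n+'0'); print(n,c['pose'],c['mtx'][0,0])
a=cv2.imread('pics/scene0.png');b=cv2.imread('pics/side0.png')
s=bot.sense();print(s['tcp_pos'],s['tcp_rot'],s['clock'],s['grip_width'],cv2.Rodrigues(np.array(s['tcp_rot']))[0])
E
```

```text
scene [[-0.6188 -0.4574  0.6386 -0.5509]
 [-0.7855  0.3695 -0.4965  0.978 ]
 [-0.0089 -0.8088 -0.588   1.1233]
 [ 0.      0.      0.      1.    ]] 578.5379586137394
side [[ 0.9995 -0.028   0.0113  0.4993]
 [-0.0266 -0.6405  0.7675 -0.8385]
 [-0.0142 -0.7674 -0.641   0.9809]
 [ 0.      0.      0.      1.    ]] 542.8568619366453
wrist [[ 0.2915  0.9197  0.263   0.0931]
 [ 0.9566 -0.2801 -0.0807  0.5465]
 [-0.0006  0.2751 -0.9614  0.3729]
 [ 0.      0.      0.      1.    ]] 373.60872265240886
[0.1601 0.5257 0.2307] [-0.4629 -3.107   0.0019] 0.15 1.00331322001255 [[-0.9566  0.2915 -0.0005]
 [ 0.2915  0.9566 -0.0012]
 [ 0.0002 -0.0013 -1.    ]]
```

View pics/scene0.png

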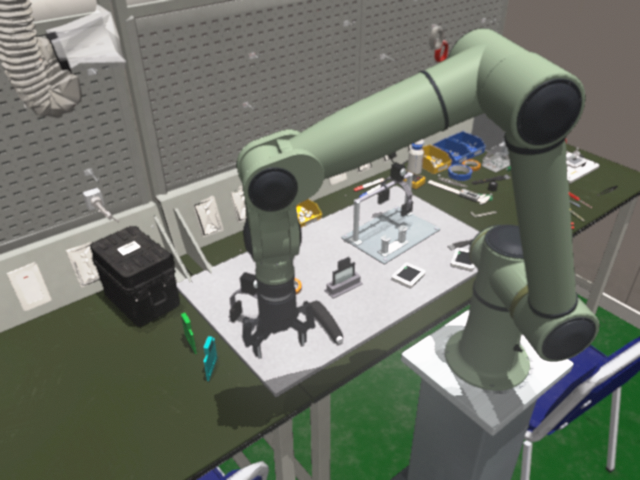

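View pics/side0.png

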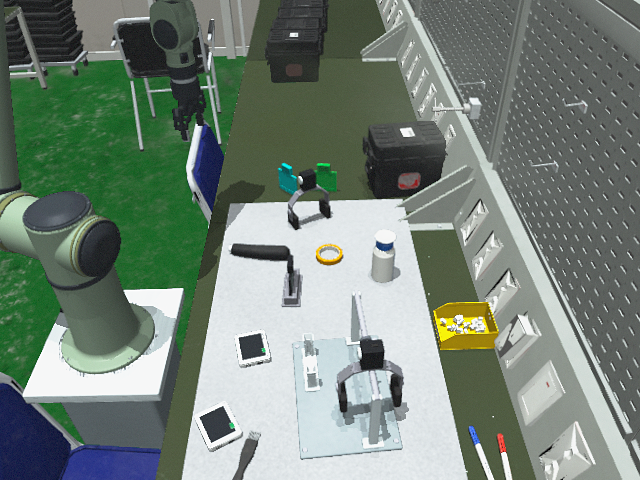

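Side view: headband to hang at (308,200) and lens plate with black tab in the drying block at (291,275). Lookalikes are turquoise at (288,178) and green at (325,172), both rejected by colour. The spare headband is at (371,370), the guides at (310,365), and the free bay is the far half of the bar at (358,320). Next, close crops.

```bash
python3 - <<'E'
from h import *
b=cv2.imread('pics/side0.png')
f=lambda x0,x1,y0,y1,k:cv2.resize(b[y0:y1,x0:x1],None,fx=k,fy=k,interpolation=cv2.INTER_CUBIC)
L=f(265,345,160,310,4); R=f(285,405,280,430,4)
cv2.imwrite('pics/crop1.png',np.hstack([L,R]))
E
```

```text
(no output)
```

View pics/crop1.png

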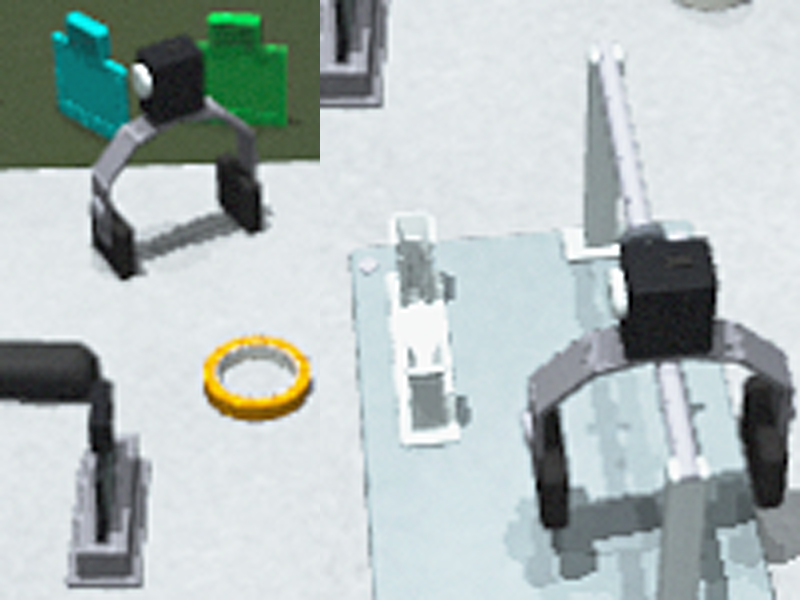

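Crop: the black-tab lens plate stands in the drying block (tab top ≈ (290,256)), and the green and turquoise plates are behind the loose headband (grip ≈ (308,182)). The free bay is clear. The guides have channel tops at about (309,335) and (311,372).

```bash
python3 - <<'E'
from h import *
np.set_printoptions(precision=4,suppress=True)
s=load('side0');e=load('scene0')
L=lambda x,y:(265+x/4,160+y/4); R=lambda x,y:(285+(x-320)/4,280+y/4)
print('tabtop guess z .119', plane(s,*L(101,385),.119), 'tri',tri(s,L(103,400),e,(346,262)))
for n,p in dict(btl=L(115,438),btr=L(150,438),bbl=L(72,547),bbr=L(132,549)).items(): print(n,plane(s,*p,.046))
for n,p in dict(far=R(605,50),near=R(685,470)).items(): print('bar',n,plane(s,*p,.182),plane(s,*p,.198))
for n,p in dict(tl=R(352,255),l2=R(375,600),t2=R(690,222)).items(): print('base',n,plane(s,*p,.024))
print('base corners 0', plane(s,298,460,.024),plane(s,400,450,.024))
for n,p in dict(far=R(412,218),near=R(425,372)).items(): print('guide',n,plane(s,*p,.077))
for n,p in dict(l=L(120,272),r=L(252,228)).items(): print('pad',n,plane(s,*p,.016),plane(s,*p,0))
print('hb block',plane(s,*L(180,40),.179), plane(s,*L(168,90),.159))
print('spareblock',plane(s,*R(668,250),.25))
print('boardcorners',plane(s,230,204,0.016),plane(s,400,200,.016))
E
```

```text
tabtop guess z .119 [0.4317 0.132  0.119 ] tri (array([0.4292, 0.1197, 0.1142]), np.float64(0.009410403733357183))
btl [0.4359 0.1636 0.046 ]
btr [0.458  0.1627 0.046 ]
bbl [0.4118 0.0694 0.046 ]
bbr [0.4476 0.0663 0.046 ]
bar far [ 0.5746 -0.0566  0.182 ] [ 0.573  -0.0723  0.198 ]
bar near [ 0.5909 -0.3077  0.182 ] [ 0.589  -0.3184  0.198 ]
base tl [ 0.4366 -0.0562  0.024 ]
base l2 [ 0.4513 -0.2707  0.024 ]
base t2 [ 0.6279 -0.0399  0.024 ]
base corners 0 [ 0.4504 -0.3329  0.024 ] [ 0.6424 -0.3198  0.024 ]
guide far [ 0.4719 -0.0755  0.077 ]
guide near [ 0.478  -0.1759  0.077 ]
pad l [0.4346 0.3684 0.016 ] [0.4335 0.3884 0.    ]
pad r [0.5301 0.4154 0.016 ] [0.5306 0.4362 0.    ]
hb block [0.4826 0.4154 0.179 ] [0.4737 0.3848 0.159 ]
spareblock [ 0.5865 -0.2435  0.25  ]
boardcorners [0.2362 0.4933 0.016 ] [0.7505 0.49   0.016 ]
```

>>> {"name": "move_arm", "arguments": {"increments": [{"xyz":[-40,-33,0],"yaw":9},{"xyz":[-85,-70,0],"yaw":18},{"xyz":[-130,-106,0],"yaw":28},{"xyz":[-175,-143,0],"yaw":38},{"xyz":[-220,-180,0],"yaw":48},{"xyz":[-265,-217,0],"yaw":57},{"xyz":[-305,-250,0],"yaw":66},{"xyz":[-345,-283,0],"yaw":74},{"xyz":[-380,-312,0],"yaw":81},{"xyz":[-380,-312,0],"yaw":81}]}}

```text
invalid input at $.increments[0]: expected keys xyz, yaw, grip
```

```bash
python3 - <<'E'
from h import *
np.set_printoptions(precision=4,suppress=True)
c=cap('wrist','w1'); s=bot.sense(); print(s['tcp_pos'],s['q'],s['clock'],s['wrist_force'],cv2.Rodrigues(np.array(s['tcp_rot']))[0]);print(c['pose'])
E
```

```text
[0.1602 0.5258 0.2308] [ 1.1408  0.3267 -0.1932  1.052  -0.      1.4366] 0.2 [ 0.0896 -0.2146 -0.0035] [[-0.9566  0.2915 -0.0004]
 [ 0.2915  0.9566 -0.001 ]
 [ 0.0001 -0.0011 -1.    ]]
[[ 0.2915  0.9197  0.2631  0.0931]
 [ 0.9566 -0.2802 -0.0805  0.5466]
 [-0.0004  0.2751 -0.9614  0.373 ]
 [ 0.      0.      0.      1.    ]]
```

View pics/w1.png

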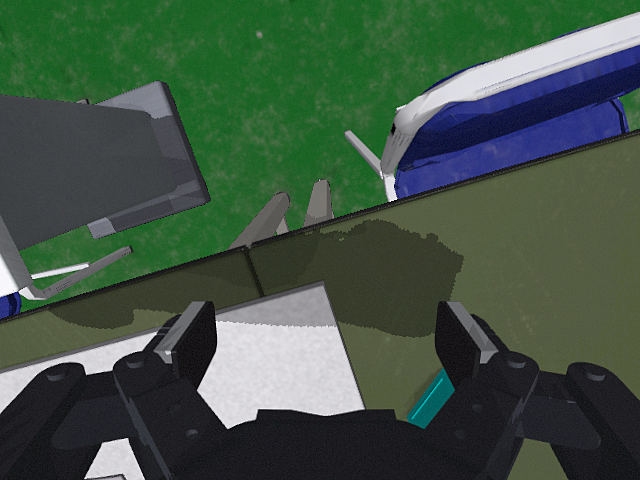

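The move was refused because each row needs a grip value. The wrist view shows the fingertips at rows 300–380, so things under the TCP appear between them.

>>> {"name": "move_arm", "arguments": {"increments": [{"xyz":[-40,-33,0],"yaw":9,"grip":1},{"xyz":[-85,-70,0],"yaw":18,"grip":1},{"xyz":[-130,-106,0],"yaw":28,"grip":1},{"xyz":[-175,-143,0],"yaw":38,"grip":1},{"xyz":[-220,-180,0],"yaw":48,"grip":1},{"xyz":[-265,-217,0],"yaw":57,"grip":1},{"xyz":[-305,-250,0],"yaw":66,"grip":1},{"xyz":[-345,-283,0],"yaw":74,"grip":1},{"xyz":[-380,-312,0],"yaw":81,"grip":1},{"xyz":[-380,-312,0],"yaw":81,"grip":1}]}}

```text
clock: 1.45
tcp_pos: [0.4344, 0.1147, 0.2312]
tcp_rot: [2.375, 2.056, 0.0]
wrist_force: [0.2, -0.1, -0.5]
grip_width: 1.001
grip_force: 0.0
```

```bash
python3 - <<'E'
from h import *
np.set_printoptions(precision=4,suppress=True)
c=cap('wrist','w2'); s=bot.sense(); print(s['tcp_pos'],s['q'],s['clock'],s['wrist_force'],cv2.Rodrigues(np.array(s['tcp_rot']))[0]);print(c['pose'])
E
```

```text
[0.4332 0.1159 0.2311] [ 0.0964  0.1386 -0.4397  0.993   0.0003  1.8082] 1.5 [-0.0983 -0.105   0.1007] [[ 0.1406  0.9901 -0.0006]
 [ 0.9901 -0.1406  0.0002]
 [ 0.0002 -0.0006 -1.    ]]
[[ 0.9897 -0.1382 -0.038   0.4438]
 [-0.1433 -0.9517 -0.2714  0.1841]
 [ 0.0013  0.2741 -0.9617  0.3734]
 [ 0.      0.      0.      1.    ]]
```

View pics/w2.png

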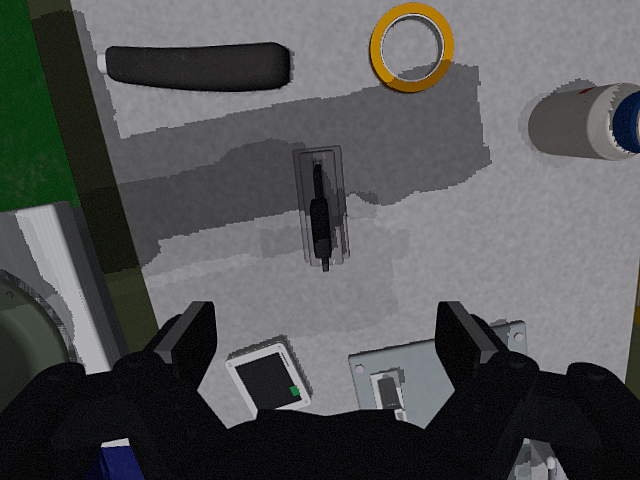

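Wrist view: block at (321,205), the tab as a black bar from about (320,197) to (322,258), frame ends at (318,165) and (325,270). The guides' far channel is at (388,388).

```bash
python3 - <<'E'
from h import *
np.set_printoptions(precision=4,suppress=True)
c=load('w2'); g=c['img'].max(2)
sub=(g[155:280,295:350]<70)
for r in range(0,125,6):
    x=np.where(sub[r])[0]; print(155+r, 295+x.min() if len(x) else None, 295+x.max() if len(x) else None,len(x),end=' | ')
print()
for n,(u,v,z) in dict(tabfar=(320,197,.120),tabnear=(322,258,.120),frfar=(318,163,.094),frnear=(325.5,272,.094)).items(): print(n,plane(c,u,v,z))
for n,p in dict(tl=(294,148),tr=(340,146),bl=(303,266),br=(349,264)).items(): print(n,plane(c,*p,.046))
E
```

```text
155 295 341 22 | 161 295 341 32 | 167 295 342 32 | 173 295 342 35 | 179 295 343 39 | 185 296 343 38 | 191 297 344 46 | 197 297 344 48 | 203 298 345 48 | 209 295 346 49 | 215 305 347 38 | 221 300 346 34 | 227 311 343 28 | 233 307 347 30 | 239 313 344 27 | 245 308 348 30 | 251 309 349 25 | 257 316 330 15 | 263 322 328 7 | 269 323 328 6 | 275 None None 0 | 
tabfar [0.4346 0.1442 0.12  ]
tabnear [0.4295 0.1006 0.12  ]
frfar [0.4359 0.1653 0.094 ]
frnear [0.4291 0.08   0.094 ]
tl [0.4161 0.1775 0.046 ]
tr [0.4552 0.1735 0.046 ]
bl [0.4067 0.071  0.046 ]
br [0.4493 0.0668 0.046 ]
```

>>> {"name": "move_arm", "arguments": {"increments": [{"xyz":[6,-2,20],"yaw":-3.6,"grip":1},{"xyz":[6,-2,50],"yaw":-3.6,"grip":0.7},{"xyz":[6,-2,85],"yaw":-3.6,"grip":0.6},{"xyz":[6,-2,115],"yaw":-3.6,"grip":0.6},{"xyz":[6,-2,135],"yaw":-3.6,"grip":0.6},{"xyz":[6,-2,142],"yaw":-3.6,"grip":0.6},{"xyz":[6,-2,142],"yaw":-3.6,"grip":0.3},{"xyz":[6,-2,142],"yaw":-3.6,"grip":0.05},{"xyz":[6,-2,142],"yaw":-3.6,"grip":0.05},{"xyz":[6,-2,142],"yaw":-3.6,"grip":0.05}], "squeeze": 40}}

```text
clock: 2.75
tcp_pos: [0.4322, 0.1235, 0.0902]
tcp_rot: [2.303, 2.136, 0.003]
wrist_force: [-1.3, 2.1, 6.3]
grip_width: 0.132
grip_force: 41.6
```

>>> {"name": "move_arm", "arguments": {"increments": [{"xyz":[0,0,-8],"yaw":0,"grip":0.05},{"xyz":[0,0,-20],"yaw":0,"grip":0.05},{"xyz":[0,0,-40],"yaw":0,"grip":0.05},{"xyz":[0,0,-70],"yaw":0,"grip":0.05},{"xyz":[0,0,-100],"yaw":0,"grip":0.05},{"xyz":[0,0,-125],"yaw":0,"grip":0.05},{"xyz":[0,0,-135],"yaw":0,"grip":0.05},{"xyz":[0,0,-135],"yaw":0,"grip":0.05}]}}

```text
clock: 3.75
tcp_pos: [0.432, 0.1231, 0.2248]
tcp_rot: [2.304, 2.135, 0.002]
wrist_force: [-0.5, -0.2, -0.1]
grip_width: 0.135
grip_force: 40.5
```

```bash
python3 - <<'E'
from h import *
np.set_printoptions(precision=4,suppress=True)
c=cap('wrist','w3'); d=cap('side','s3'); s=bot.sense(); print(s['tcp_pos'],s['q'],s['clock'],s['wrist_force'],s['grip_width'],cv2.Rodrigues(np.array(s['tcp_rot']))[0])
f=lambda b,x0,x1,y0,y1,k:cv2.resize(b[y0:y1,x0:x1],None,fx=k,fy=k,interpolation=cv2.INTER_CUBIC)
A=f(c['img'],200,450,200,480,2);B=f(d['img'],285,405,280,420,4)
B=np.vstack([B,np.zeros((600-B.shape[0],B.shape[1],3),np.uint8)]) ;A=np.vstack([A,np.zeros((600-A.shape[0],A.shape[1],3),np.uint8)])
cv2.imwrite('pics/w3c.png',np.hstack([A[:,100:420],B])[:,:,::-1])
E
```

```text
[0.4311 0.123  0.2235] [ 0.1131  0.1453 -0.4522  0.9747 -0.0001  1.7598] 3.85 [ 0.0361 -0.048  -1.0782] 0.13473059268220505 [[ 0.0759  0.9971 -0.0013]
 [ 0.9971 -0.0759 -0.0002]
 [-0.0003 -0.0013 -1.    ]]
```

View pics/w3c.png

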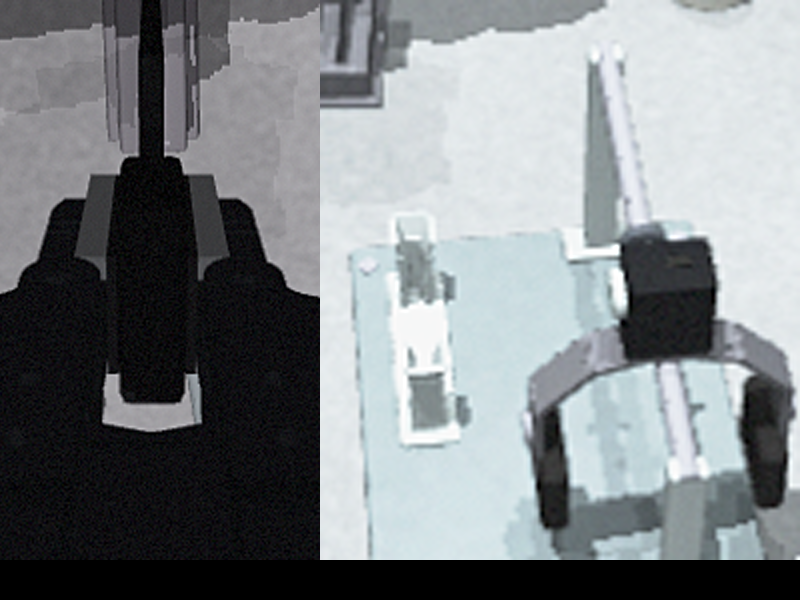

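The plate is held squarely (about 1 N weight). Next, fly it past the guides so the wrist camera can measure them.

>>> {"name": "move_arm", "arguments": {"increments": [{"xyz":[-15,4,-10],"yaw":0,"grip":0.05},{"xyz":[-55,12,-26],"yaw":-1,"grip":0.05},{"xyz":[-105,23,-26],"yaw":-3,"grip":0.05},{"xyz":[-155,34,-26],"yaw":-4,"grip":0.05},{"xyz":[-205,45,-26],"yaw":-6,"grip":0.05},{"xyz":[-255,56,-26],"yaw":-7,"grip":0.05},{"xyz":[-295,65,-26],"yaw":-8,"grip":0.05},{"xyz":[-309,68,-26],"yaw":-8,"grip":0.05},{"xyz":[-309,68,-26],"yaw":-8,"grip":0.05},{"xyz":[-309,68,-26],"yaw":-8,"grip":0.05}]}}

```text
clock: 5.1
tcp_pos: [0.4756, -0.189, 0.2502]
tcp_rot: [-2.148, -2.291, -0.0]
wrist_force: [0.5, 0.1, -0.3]
grip_width: 0.137
grip_force: 40.5
```

```bash
python3 - <<'E'
from h import *
np.set_printoptions(precision=4,suppress=True)
c=cap('wrist','w4'); s=bot.sense(); print(s['tcp_pos'],s['q'],s['clock'],s['wrist_force'],s['grip_width'],cv2.Rodrigues(np.array(s['tcp_rot']))[0],c['pose'])
E
```

```text
[ 0.4758 -0.1889  0.2503] [-0.5223  0.2437 -0.2565  1.0713  0.0003  0.9833] 5.15 [ 0.3882  0.3203 -1.1891] 0.13076861852761462 [[-0.0652  0.9979 -0.0005]
 [ 0.9979  0.0652  0.0006]
 [ 0.0006 -0.0005 -1.    ]] [[ 0.9979  0.0621  0.0179  0.4708]
 [ 0.0646 -0.96   -0.2726 -0.1192]
 [ 0.0003  0.2731 -0.962   0.3925]
 [ 0.      0.      0.      1.    ]]
```

View pics/w4.png

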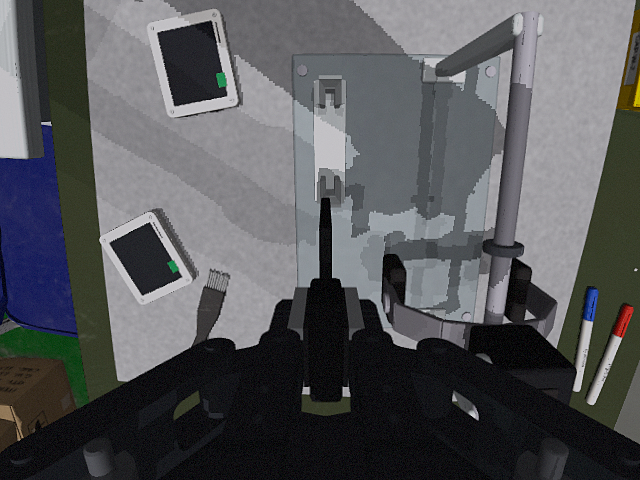

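Wrist view: far guide channel at (329,92), near channel at (330,187), bar from (527,15) to (495,320) with its collar at (502,248). The image axes line up with the stand.

```bash
python3 - <<'E'
from h import *
np.set_printoptions(precision=4,suppress=True)
c=load('w4')['img']
A=cv2.resize(c[60:210,300:360],None,fx=4,fy=4,interpolation=cv2.INTER_CUBIC)
A=cv2.resize(c[65:215,300:360],None,fx=4,fy=4,interpolation=cv2.INTER_CUBIC)
B=cv2.resize(c[5:265,470:550],None,fx=2.3,fy=2.3,interpolation=cv2.INTER_CUBIC)
cv2.imwrite('pics/w4c.png',np.hstack([A,B[:600]])[:,:,::-1] if B.shape[0]<600 and False else np.hstack([A,np.vstack([B,np.zeros((2,B.shape[1],3),np.uint8)])[:600]])[:,:,::-1])
w=load('w4'); g=cv2.cvtColor(c,cv2.COLOR_RGB2GRAY).astype(int)
for v in [40,80,120,160,200,235]:
    r=g[v,470:550]; print(v,r[::1].tolist()[ (10 if v>100 else 20):])
E
```

```text
40 [75, 78, 77, 77, 75, 75, 78, 78, 77, 75, 75, 79, 75, 75, 70, 70, 71, 71, 65, 63, 58, 59, 56, 50, 50, 63, 77, 95, 111, 121, 125, 139, 112, 116, 156, 159, 162, 164, 165, 170, 170, 170, 165, 162, 161, 155, 126, 147, 167, 170, 169, 169, 167, 162, 162, 163, 159, 158, 154, 155]
80 [152, 152, 153, 154, 152, 150, 152, 142, 125, 164, 163, 163, 160, 159, 157, 160, 160, 161, 164, 178, 65, 48, 74, 89, 106, 120, 123, 136, 147, 110, 140, 161, 163, 163, 165, 168, 171, 171, 169, 163, 161, 157, 132, 141, 160, 160, 159, 159, 161, 163, 167, 168, 165, 163, 163, 160, 159, 160, 159, 159]
120 [102, 96, 100, 100, 99, 101, 97, 100, 101, 97, 98, 100, 100, 99, 87, 101, 103, 102, 96, 138, 161, 157, 159, 160, 163, 165, 134, 34, 49, 59, 65, 76, 80, 84, 88, 81, 100, 102, 104, 109, 108, 116, 113, 114, 111, 107, 109, 109, 81, 150, 166, 165, 165, 166, 167, 164, 164, 164, 162, 158, 159, 157, 158, 162, 163, 163, 163, 164, 164, 163]
160 [98, 100, 97, 101, 95, 97, 97, 98, 99, 97, 84, 142, 174, 169, 171, 165, 164, 163, 161, 159, 157, 156, 119, 30, 55, 59, 72, 76, 81, 88, 93, 94, 100, 102, 107, 110, 112, 114, 116, 112, 110, 108, 105, 94, 122, 166, 170, 170, 167, 169, 166, 163, 160, 158, 156, 157, 159, 162, 164, 161, 164, 167, 167, 160, 158, 157, 158, 160, 163, 162]
200 [153, 151, 153, 152, 151, 151, 134, 140, 161, 163, 164, 164, 159, 158, 161, 167, 176, 161, 84, 42, 59, 67, 75, 79, 85, 92, 94, 99, 103, 106, 107, 113, 113, 114, 111, 110, 107, 109, 96, 94, 163, 160, 157, 154, 155, 159, 162, 162, 160, 158, 157, 151, 156, 155, 158, 161, 162, 159, 159, 158, 158, 159, 159, 162, 161, 160, 157, 155, 155, 158]
235 [95, 98, 88, 97, 107, 107, 106, 106, 109, 103, 105, 106, 109, 98, 52, 49, 61, 66, 77, 86, 88, 93, 101, 100, 104, 104, 109, 114, 113, 115, 111, 107, 111, 104, 95, 140, 164, 158, 159, 161, 163, 160, 158, 155, 154, 160, 160, 162, 158, 158, 158, 158, 160, 157, 157, 160, 161, 161, 164, 166, 168, 167, 167, 164, 163, 159, 159, 155, 157, 156]
```

View pics/w4c.png

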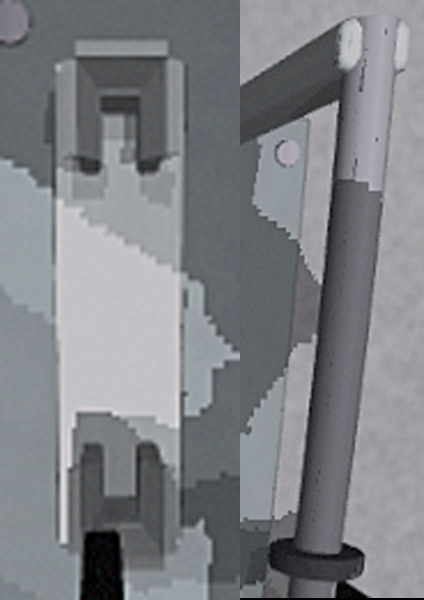

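Crop: the slot is centred at u≈330 in both channels. Channel bottoms are at v≈91 (far) and v≈189 (near), flare outer edges at v≈76 and v≈202. The bar is clean, with the collar at (503,245).

```bash
python3 - <<'E'
from h import *
np.set_printoptions(precision=4,suppress=True)
c=load('w4')
A=lambda x,y:(300+x/4,65+y/4)
for z in [.024,.028,.032,.036,.04]:
    f=plane(c,*A(120,108),z);n=plane(c,*A(120,497),z);l=plane(c,*A(103,108),z);r=plane(c,*A(137,108),z)
    print(z,f,n,np.linalg.norm(f-n),'w',np.linalg.norm(l-r),'mid',(f+n)/2,'ang',np.degrees(np.arctan2(-(f-n)[0],(f-n)[1])))
for z in [.065,.07,.075,.08,.085]: # top flare outer
    f=plane(c,*A(121,42),z);n=plane(c,*A(121,545),z);print(z,f,n,np.linalg.norm(f-n))
for z in [.065,.07,.075,.08]:
    f=plane(c,*A(120,165),z);n=plane(c,*A(120,447),z);print('lips',z,f,n,np.linalg.norm(f-n),(f+n)/2)
# bar edges
ed={40:(514.5,536.5),80:(509.5,532.5),120:(506.5,528.5),160:(502.5,524),200:(498,519.5),235:(493.5,515)}
P=[]
for v,(a,b) in ed.items():
    p=plane(c,(a+b)/2,v,.176);P.append(p);w=np.linalg.norm(plane(c,a,v,.176)-plane(c,b,v,.176));print(v,p,w)
P=np.array(P);k=np.polyfit(P[:,1],P[:,0],1);print('bar yaw',np.degrees(np.arctan(-k[0])),k)
B=lambda x,y:(470+(x-240)/2.3,5+y/2.3)
print('collar',plane(c,*B(318,557),.182),'post in',plane(c,*B(372,20),.180))
print('collar near/far',plane(c,*B(318,545),.188),plane(c,*B(318,570),.188))
E
```

```text
0.024 [ 0.4725 -0.0794  0.024 ] [ 0.4786 -0.1701  0.024 ] 0.09092636376481861 w 0.00790647610292779 mid [ 0.4756 -0.1248  0.024 ] ang 3.866393003469381
0.028 [ 0.4725 -0.0798  0.028 ] [ 0.4785 -0.1696  0.028 ] 0.08993940378130087 w 0.007820655278239212 mid [ 0.4755 -0.1247  0.028 ] ang 3.866393003469377
0.032 [ 0.4725 -0.0803  0.032 ] [ 0.4785 -0.169   0.032 ] 0.08895244379778314 w 0.007734834453550633 mid [ 0.4755 -0.1246  0.032 ] ang 3.8663930034693728
0.036 [ 0.4724 -0.0807  0.036 ] [ 0.4784 -0.1685  0.036 ] 0.08796548381426543 w 0.007649013628862112 mid [ 0.4754 -0.1246  0.036 ] ang 3.866393003469367
0.04 [ 0.4724 -0.0811  0.04  ] [ 0.4783 -0.1679  0.04  ] 0.08697852383074771 w 0.007563192804173534 mid [ 0.4754 -0.1245  0.04  ] ang 3.8663930034693617
0.065 [ 0.4716 -0.0709  0.065 ] [ 0.4787 -0.1751  0.065 ] 0.10436870025225348
0.07 [ 0.4716 -0.0717  0.07  ] [ 0.4786 -0.1742  0.07  ] 0.10277533773256835
0.075 [ 0.4716 -0.0724  0.075 ] [ 0.4785 -0.1734  0.075 ] 0.1011819752128832
0.08 [ 0.4716 -0.0732  0.08  ] [ 0.4783 -0.1725  0.08  ] 0.09958861269319809
0.085 [ 0.4716 -0.0739  0.
[... 267 characters left out ...]
]
lips 0.075 [ 0.473  -0.0959  0.075 ] [ 0.4768 -0.1525  0.075 ] 0.05679532933998904 [ 0.4749 -0.1242  0.075 ]
lips 0.08 [ 0.473  -0.0962  0.08  ] [ 0.4767 -0.152   0.08  ] 0.05590094524763355 [ 0.4748 -0.1241  0.08  ]
40 [ 0.5758 -0.0603  0.176 ] 0.012451533843098954
80 [ 0.5767 -0.0811  0.176 ] 0.013230664472700115
120 [ 0.5785 -0.1025  0.176 ] 0.012909442931357993
160 [ 0.5801 -0.1248  0.176 ] 0.01289988438553792
200 [ 0.5819 -0.1481  0.176 ] 0.013225103116956778
235 [ 0.5833 -0.1696  0.176 ] 0.013543376009236113
bar yaw 4.041939917043514 [-0.0707  0.5713]
collar [ 0.5814 -0.1757  0.182 ] post in [ 0.5728 -0.0483  0.18  ]
collar near/far [ 0.5776 -0.171   0.188 ] [ 0.579  -0.1775  0.188 ]
```

```bash
python3 - <<'E'
from h import *
np.set_printoptions(precision=4,suppress=True)
c=load('w4'); g=cv2.cvtColor(c['img'],cv2.COLOR_RGB2GRAY).astype(int)
for v in [196,198,200,205,220,240,260,270,275]: 
    x=np.where(g[v,305:350]<28)[0]; print(v,305+x.min() if len(x) else None,305+x.max() if len(x) else None)
T=np.array([.4757,-.1889]); R=np.array([[-.0652,.9979],[.9979,.0652]])
for p,z in [((325.5,198),.182),((325,278),.279),((326,399),.279)]:
    q=plane(c,*p,z); print(q,'tool xy',R.T@(q[:2]-T))
G=np.array([.4753,-.1245]); print('to guide',R.T@(G-T))
E
```

```text
196 None None
198 322 328
200 321 329
205 321 329
220 320 330
240 320 331
260 320 331
270 320 331
275 320 331
[ 0.4731 -0.1534  0.182 ] tool xy [ 0.0356 -0.0003]
[ 0.4735 -0.1638  0.279 ] tool xy [ 0.0252 -0.0005]
[ 0.4769 -0.211   0.279 ] tool xy [-0.0221 -0.0002]
to guide [0.0643 0.0038]
```

>>> {"name": "move_arm", "arguments": {"increments": [{"xyz":[30,2,0],"yaw":0,"grip":0.05},{"xyz":[67,4,0],"yaw":0,"grip":0.05},{"xyz":[67,4,30],"yaw":0,"grip":0.05},{"xyz":[67,4,60],"yaw":0,"grip":0.05},{"xyz":[67,4,80],"yaw":0,"grip":0.05},{"xyz":[67,4,85],"yaw":0,"grip":0.05},{"xyz":[67,4,85],"yaw":0,"grip":0.05},{"xyz":[67,4,85],"yaw":0,"grip":0.05}]}}

```text
clock: 6.15
tcp_pos: [0.4765, -0.1231, 0.1663]
tcp_rot: [2.148, 2.29, 0.001]
wrist_force: [0.4, 0.9, -1.1]
grip_width: 0.132
grip_force: 40.5
```

```bash
python3 - <<'E'
from h import *
np.set_printoptions(precision=4,suppress=True)
c=cap('side','s5'); s=bot.sense(); t=np.mean([bot.sense()['tcp_pos'] for _ in range(3)],0); print(t,s['clock'],s['wrist_force'])
R=cv2.Rodrigues(np.array(s['tcp_rot']))[0]; print(R[:2,:2]); print('err tool', R[:2,:2].T@(np.array([.4753,-.1245])-t[:2]))
E
```

```text
[ 0.4765 -0.1232  0.1663] 6.2 [-0.095   0.2469 -0.3392]
[[-0.064   0.9979]
 [ 0.9979  0.064 ]]
err tool [-0.0013 -0.0013]
```

>>> {"name": "move_arm", "arguments": {"increments": [{"xyz":[1,-1,5],"yaw":0,"grip":0.05},{"xyz":[1,-1,10],"yaw":0,"grip":0.05},{"xyz":[1,-1,16],"yaw":0,"grip":0.05},{"xyz":[1,-1,22],"yaw":0,"grip":0.05},{"xyz":[1,-1,28],"yaw":0,"grip":0.05},{"xyz":[1,-1,34],"yaw":0,"grip":0.05}]}}

```text
clock: 6.95
tcp_pos: [0.4747, -0.1221, 0.1308]
tcp_rot: [-2.149, -2.291, 0.0]
wrist_force: [0.2, 0.3, -0.4]
grip_width: 0.136
grip_force: 40.5
```

>>> {"name": "move_arm", "arguments": {"increments": [{"xyz":[0,0,5],"yaw":0,"grip":0.05},{"xyz":[0,0,10],"yaw":0,"grip":0.05},{"xyz":[0,0,15],"yaw":0,"grip":0.05},{"xyz":[0,0,20],"yaw":0,"grip":0.05},{"xyz":[0,0,24],"yaw":0,"grip":0.05},{"xyz":[0,0,24],"yaw":0,"grip":0.05}]}}

```text
clock: 7.7
tcp_pos: [0.4745, -0.122, 0.1069]
tcp_rot: [-2.149, -2.291, 0.0]
wrist_force: [-0.4, 0.7, -0.5]
grip_width: 0.134
grip_force: 40.5
```

>>> {"name": "move_arm", "arguments": {"increments": [{"xyz":[0,0,2],"yaw":0,"grip":0.05},{"xyz":[0,0,4],"yaw":0,"grip":0.05},{"xyz":[0,0,6],"yaw":0,"grip":0.05},{"xyz":[0,0,7],"yaw":0,"grip":0.05},{"xyz":[0,0,7],"yaw":0,"grip":0.05}]}}

```text
clock: 8.32
tcp_pos: [0.4747, -0.1221, 0.1002]
tcp_rot: [-2.149, -2.291, 0.0]
wrist_force: [0.5, 0.4, -0.5]
grip_width: 0.133
grip_force: 40.5
```

>>> {"name": "move_arm", "arguments": {"increments": [{"xyz":[0,0,1.5],"yaw":0,"grip":0.05},{"xyz":[0,0,3],"yaw":0,"grip":0.05},{"xyz":[0,0,4],"yaw":0,"grip":0.05},{"xyz":[0,0,4],"yaw":0,"grip":0.05}]}}

```text
clock: 8.82
tcp_pos: [0.4748, -0.1221, 0.0963]
tcp_rot: [2.15, 2.291, 0.0]
wrist_force: [0.3, -0.9, -0.3]
grip_width: 0.134
grip_force: 40.5
```

>>> {"name": "move_arm", "arguments": {"increments": [{"xyz":[0,0,1.5],"yaw":0,"grip":0.05},{"xyz":[0,0,3],"yaw":0,"grip":0.05},{"xyz":[0,0,4],"yaw":0,"grip":0.05},{"xyz":[0,0,4],"yaw":0,"grip":0.05}]}}

```text
clock: 9.32
tcp_pos: [0.4758, -0.1222, 0.096]
tcp_rot: [2.147, 2.289, 0.002]
wrist_force: [-8.2, 5.0, 33.8]
grip_width: 0.132
grip_force: 46.7
```

Contact at TCP z 0.096, so the plate's lower edge is at about 0.028, on the guide floor. Relieve, release and rise.

>>> {"name": "move_arm", "arguments": {"increments": [{"xyz":[0,0,-3],"yaw":0,"grip":0.05},{"xyz":[0,0,-3.5],"yaw":0,"grip":0.05},{"xyz":[0,0,-3.5],"yaw":0,"grip":0.3},{"xyz":[0,0,-3.5],"yaw":0,"grip":0.5},{"xyz":[0,0,-3.5],"yaw":0,"grip":0.5},{"xyz":[0,0,-15],"yaw":0,"grip":0.5},{"xyz":[0,0,-45],"yaw":0,"grip":0.5},{"xyz":[0,0,-90],"yaw":0,"grip":0.5},{"xyz":[0,0,-140],"yaw":0,"grip":0.5},{"xyz":[0,0,-140],"yaw":0,"grip":0.5}]}}

```text
clock: 10.58
tcp_pos: [0.4774, -0.1231, 0.237]
tcp_rot: [2.144, 2.285, 0.005]
wrist_force: [0.7, -0.5, -0.3]
grip_width: 0.499
grip_force: 0.0
```

```bash
python3 - <<'E'
from h import *
np.set_printoptions(precision=4,suppress=True)
c=cap('wrist','w6'); s=bot.sense(); print(s['tcp_pos'],s['q'],s['clock'],s['wrist_force'],s['grip_width'],cv2.Rodrigues(np.array(s['tcp_rot']))[0])
# project expected seated tab top corners & frame ends
y=np.array([-np.sin(np.radians(4)),np.cos(np.radians(4))]);G=np.array([.4753,-.1245])
for n,d,z in [('tab+',.02,.126),('tab-',-.02,.126),('fr+',.04,.1),('fr-',-.04,.1)]: print(n,proj(c,[*(G+d*y),z]))
g=cv2.cvtColor(c['img'],cv2.COLOR_RGB2GRAY).astype(int)
for v in range(130,400,10):
    x=np.where(g[v,280:380]<30)[0]; print(v,280+x.min() if len(x) else None,280+x.max() if len(x) else None,end=' | ')
E
```

```text
[ 0.476  -0.1226  0.2346] [-0.4024  0.2123 -0.3389  1.0148 -0.      1.1047] 10.625 [-0.5533  0.3501 -0.8699] 0.4955786283293819 [[-0.0637  0.998   0.0044]
 [ 0.998   0.0637 -0.0019]
 [-0.0021  0.0043 -1.    ]]
tab+ [[321.2245 211.5565]]
tab- [[321.7354 266.2287]]
fr+ [[321.0664 178.0723]]
fr- [[321.9912 278.6374]]
130 None None | 140 None None | 150 None None | 160 None None | 170 None None | 180 318 323 | 190 321 323 | 200 318 323 | 210 313 328 | 220 312 328 | 230 312 328 | 240 312 328 | 250 312 329 | 260 312 328 | 270 318 323 | 280 None None | 290 379 379 | 300 378 379 | 310 378 379 | 320 377 379 | 330 374 379 | 340 374 379 | 350 373 379 | 360 373 379 | 370 373 379 | 380 None None | 390 None None |
```

Plate seated: the tab's pixels match the prediction for the seated pose (rows 211–266). On to the headband.

>>> {"name": "move_arm", "arguments": {"increments": [{"xyz":[5,0,-30],"yaw":-6,"grip":0.6},{"xyz":[40,2,-70],"yaw":-16,"grip":0.8},{"xyz":[90,5,-75],"yaw":-26,"grip":0.8},{"xyz":[140,8,-75],"yaw":-36,"grip":0.8},{"xyz":[195,10,-75],"yaw":-46,"grip":0.8},{"xyz":[250,13,-75],"yaw":-56,"grip":0.8},{"xyz":[305,16,-75],"yaw":-66,"grip":0.8},{"xyz":[355,19,-75],"yaw":-76,"grip":0.8},{"xyz":[405,22,-75],"yaw":-86,"grip":0.8},{"xyz":[440,23,-75],"yaw":-96,"grip":0.8}]}}

```text
clock: 11.88
tcp_pos: [0.4686, 0.3203, 0.3056]
tcp_rot: [0.275, -3.127, 0.001]
wrist_force: [0.6, -0.5, 0.2]
grip_width: 0.8
grip_force: 0.0
```

>>> {"name": "move_arm", "arguments": {"increments": [{"xyz":[0,10,0],"yaw":-8,"grip":0.8},{"xyz":[0,25,0],"yaw":-16,"grip":0.8},{"xyz":[0,25,0],"yaw":-16,"grip":0.8},{"xyz":[0,25,0],"yaw":-16,"grip":0.8}]}}

```text
clock: 12.38
tcp_pos: [0.4652, 0.3425, 0.3064]
tcp_rot: [0.694, -3.062, 0.001]
wrist_force: [0.2, -0.0, 0.4]
grip_width: 0.798
grip_force: 0.0
```

```bash
python3 - <<'E'
from h import *
np.set_printoptions(precision=4,suppress=True)
c=cap('wrist','w7'); s=bot.sense(); print(s['tcp_pos'],s['q'],s['clock'],s['wrist_force'],s['grip_width'],cv2.Rodrigues(np.array(s['tcp_rot']))[0],c['pose'])
E
```

```text
[0.4654 0.3424 0.3067] [ 0.5068  0.3445  0.0262  1.2538 -0.0002  0.0612] 12.425 [-0.7484  0.4746 -0.7235] 0.802359266954523 [[-0.9024 -0.431  -0.001 ]
 [-0.431   0.9024 -0.0008]
 [ 0.0012 -0.0003 -1.    ]] [[-0.431   0.8678  0.2475  0.4021]
 [ 0.9024  0.4145  0.118   0.313 ]
 [-0.0001  0.2742 -0.9617  0.4488]
 [ 0.      0.      0.      1.    ]]
```

View pics/w7.png

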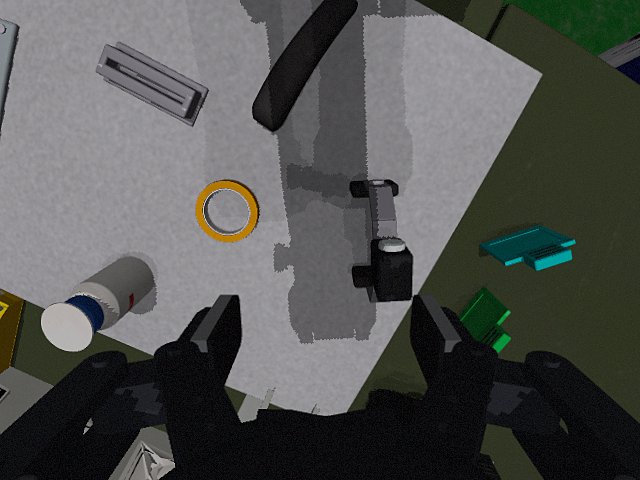

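Headband in view: block at (393,272) with its lamp ring at (391,244), pads at (374,188) and (362,275). I'll get the edges numerically.

```bash
python3 - <<'E'
from h import *
c=load('w7'); g=cv2.cvtColor(c['img'],cv2.COLOR_RGB2GRAY).astype(int)
for v in range(234,306,3): print(v,' '.join('%3d'%x for x in g[v,350:420:2]))
E
```

```text
234  81  83  84  80  80  85  81  82  59  62  61  38  47  50 111 109 110 108 107 110 109 119 117 105 148 147 146 145 148 146 146 147 146 141 141
237  80  81  83  83  79  80  81  85  61  69  57  48  55  53  47  50  40  39 104  38  48  34  34 101 146 150 149 148 148 149 144 147 148 147 146
240  80  80  85  82  79  77  84  86  87  58  67   0   1   3  10  33  79  84  86  81  83  83  84  83  87  74 117 146 147 147 147 148 148 149 151
243  97  83  88  87  79  80  80  82  88  61  39   4   1  10  29  67  80  94  84  96  95  79  90  87  88 103  78  96 154 152 143 150 151 148 148
246  98  98  83  82  83  84  86  82  83  62  31  11   8  18  45  75  80 116 165 166 180 178 170 183 185 173 176 141  91 157 145 143 148 156 151
249  91  85  80  83  79  86  85  80  88  61  52   0  11   6   4  56  85 145 169 172 177 178 182 173 187 176 155  77   3  89 158 145 148 149 149
252 101  86  85  82  83  86  87  87  87  66  66   5  10   4   5   0   0   0   0   0   0   0   0   0   0   0   8   7   6   5  81 153 148 149 153
255 100 100  84  88  83  84  85  80  89  60  47  11   6  12   0   5  11  18  22   4  22   3 
[... 1655 characters left out ...]
  96  92  97  95 101  30  26  31  76  11   0  13  22  17  27  13  26   8  12  21  22  22  13  17  16  20   4 119 148 148 126
294  94  99 102 101  95  95  94  94 102  16  29  51  55  12   6  13  24   8  11  15  11  21  16  11  17  13  18  14  10  24   4 128 124 113  30
297  98  97  97  98  93  92  94  94  97  69  27  57  51  47  14   6  25  14  18  29  28  22  24  21   6  25  12  21  18  20   5  89   0   3   1
300  98  94  97  95  98  95  95  97  95 103  33  53  53  52  11   5  14   4  14  19   4   5   0   0  27  20  26  64  67  63 139  84   0  11  14
303  96  93  96 100  92  96  99 103  94  95  90  88  95 151 149 163 157 154 153 153 156 146 144 152 156 153 154 153 151 152 163  10   9  11   0
```

```bash
python3 - <<'E'
from h import *
np.set_printoptions(precision=4,suppress=True)
c=load('w7')
for z in (.179,):
    P=[plane(c,*p,z)[:2] for p in [(380.5,253.5),(411,254),(412,299.5),(379,302)]]
    print(P,'sides',[np.linalg.norm(P[i]-P[(i+1)%4])*1000 for i in range(4)],'ctr',np.mean(P,0))
    for a,b in [(0,3),(1,2)]: d=P[b]-P[a]; print('xang',np.degrees(np.arctan2(d[1],d[0])))
    for a,b in [(1,0),(2,3)]: d=P[b]-P[a]; print('side ang',np.degrees(np.arctan2(d[1],d[0])))
# pads: near pad (leg -x) top z~.016+? ; feet silhouette
for n,p in dict(nearpad=(374,182),farpad=(352,267),nearR=(398,188)).items(): print(n,plane(c,*p,.016))
t=np.array([.4654,.3424]);R=np.array([[-.9024,-.431],[-.431,.9024]]);print('shift tool',R.T@(np.mean(P,0)-t))
s=load('side0')
L=lambda x,y:(265+x/4,160+y/4)
print([plane(s,*L(*p),.179) for p in [(135,45),(190,35),(203,48),(148,60)]])
E
```

```text
[array([0.4622, 0.388 ]), array([0.4526, 0.4092]), array([0.4852, 0.4285]), array([0.4983, 0.4058])] sides [np.float64(23.32473704333868), np.float64(37.923204984912246), np.float64(26.17083888002065), np.float64(40.2476876069336)] ctr [0.4746 0.4079]
xang 26.259199208948726
xang 30.495037194606688
side ang -65.50117937550718
side ang -59.99104150024192
nearpad [0.4251 0.386  0.016 ]
farpad [0.5291 0.4097 0.016 ]
nearR [0.4191 0.4144 0.016 ]
shift tool [-0.0365  0.0551]
[array([0.452 , 0.4106, 0.179 ]), array([0.4895, 0.4213, 0.179 ]), array([0.4981, 0.4046, 0.179 ]), array([0.461 , 0.3917, 0.179 ])]
```

>>> {"name": "move_arm", "arguments": {"increments": [{"xyz":[-20,30,20],"yaw":-2.5,"grip":0.8},{"xyz":[-36,55,50],"yaw":-2.5,"grip":0.8},{"xyz":[-36,55,80],"yaw":-2.5,"grip":0.8},{"xyz":[-36,55,110],"yaw":-2.5,"grip":0.8},{"xyz":[-36,55,140],"yaw":-2.5,"grip":0.8},{"xyz":[-36,55,158],"yaw":-2.5,"grip":0.7},{"xyz":[-36,55,164],"yaw":-2.5,"grip":0.6},{"xyz":[-36,55,164],"yaw":-2.5,"grip":0.45},{"xyz":[-36,55,164],"yaw":-2.5,"grip":0.2},{"xyz":[-36,55,164],"yaw":-2.5,"grip":0.2}], "squeeze": 40}}

```text
clock: 13.68
tcp_pos: [0.4748, 0.4085, 0.1443]
tcp_rot: [-0.763, 3.046, 0.001]
wrist_force: [0.2, -0.4, 1.2]
grip_width: 0.315
grip_force: 43.3
```

>>> {"name": "move_arm", "arguments": {"increments": [{"xyz":[0,0,0],"yaw":0,"grip":0.2},{"xyz":[0,0,0],"yaw":0,"grip":0.2}]}}

```text
clock: 13.92
tcp_pos: [0.4747, 0.4085, 0.1443]
tcp_rot: [-0.763, 3.046, 0.0]
wrist_force: [0.2, -1.0, 4.3]
grip_width: 0.322
grip_force: 43.8
```

>>> {"name": "move_arm", "arguments": {"increments": [{"xyz":[0,0,-8],"yaw":0,"grip":0.2},{"xyz":[0,0,-25],"yaw":0,"grip":0.2},{"xyz":[0,0,-55],"yaw":0,"grip":0.2},{"xyz":[0,0,-95],"yaw":0,"grip":0.2},{"xyz":[0,0,-135],"yaw":0,"grip":0.2},{"xyz":[0,0,-170],"yaw":0,"grip":0.2},{"xyz":[0,0,-195],"yaw":0,"grip":0.2},{"xyz":[0,0,-202],"yaw":0,"grip":0.2},{"xyz":[0,0,-202],"yaw":0,"grip":0.2}]}}

```text
clock: 15.05
tcp_pos: [0.4741, 0.4083, 0.3453]
tcp_rot: [-0.764, 3.047, 0.0]
wrist_force: [-1.0, 0.3, -1.9]
grip_width: 0.324
grip_force: 43.0
```

>>> {"name": "move_arm", "arguments": {"increments": [{"xyz":[8,-25,0],"yaw":1,"grip":0.2},{"xyz":[24,-80,0],"yaw":4,"grip":0.2},{"xyz":[42,-138,0],"yaw":7,"grip":0.2},{"xyz":[59,-196,0],"yaw":10,"grip":0.2},{"xyz":[77,-254,0],"yaw":13,"grip":0.2},{"xyz":[94,-312,0],"yaw":16,"grip":0.2},{"xyz":[112,-370,0],"yaw":19,"grip":0.2},{"xyz":[128,-424,0],"yaw":22,"grip":0.2},{"xyz":[140,-465,0],"yaw":24,"grip":0.2},{"xyz":[147,-488,0],"yaw":24,"grip":0.2}]}}

```text
clock: 16.3
tcp_pos: [0.5742, -0.0936, 0.3433]
tcp_rot: [0.109, -3.137, -0.001]
wrist_force: [0.3, 0.3, -0.6]
grip_width: 0.323
grip_force: 43.0
```

```bash
python3 - <<'E'
from h import *
np.set_printoptions(precision=4,suppress=True)
c=cap('wrist','w8');d=cap('side','s8'); s=bot.sense(); print(s['tcp_pos'],s['q'],s['clock'],s['wrist_force'],s['torque'],s['grip_width'])
R=cv2.Rodrigues(np.array(s['tcp_rot']))[0];print(R,'to bay tool',R[:2,:2].T@(np.array([.580,-.1172])-np.array(s['tcp_pos'][:2])))
A=cv2.resize(c['img'],None,fx=.9,fy=.9)[:,:]; A=A[100:432,120:480]
B=cv2.resize(d['img'][180:460,270:430],None,fx=2.14,fy=2.14,interpolation=cv2.INTER_CUBIC)
H=600;A=np.vstack([A,np.zeros((H-A.shape[0],A.shape[1],3),np.uint8)]);B=np.vstack([B,np.zeros((max(0,H-B.shape[0]),B.shape[1],3),np.uint8)])[:H]
cv2.imwrite('pics/m8.png',np.hstack([A,B])[:,:,::-1]);print(A.shape,B.shape)
E
```

```text
[ 0.5744 -0.0938  0.3432] [-0.2883  0.3471  0.1208  1.3473 -0.0006 -0.3571] 16.4 [-0.4251  0.6096 -2.0642] [ 0.0211  0.046  -0.0264] 0.3246277999594512
[[-0.9976 -0.0687 -0.003 ]
 [-0.0687  0.9976  0.0002]
 [ 0.0029  0.0004 -1.    ]] to bay tool [-0.004  -0.0238]
(600, 360, 3) (600, 342, 3)
```

View pics/m8.png

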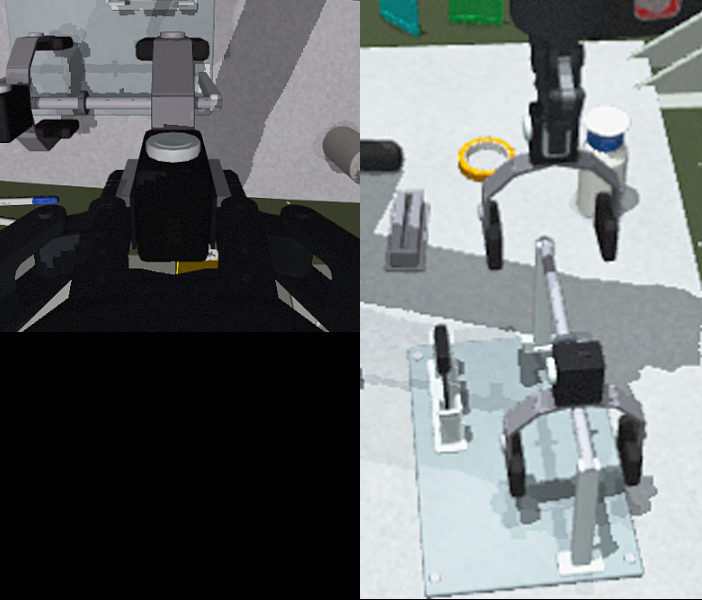

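The headband hangs level in the grip over the free bay, the plate is seated in the guides, and the spare is untouched. Next, centre and lower.

>>> {"name": "move_arm", "arguments": {"increments": [{"xyz":[-2,-12,0],"yaw":0,"grip":0.2},{"xyz":[-4,-24,0],"yaw":0,"grip":0.2},{"xyz":[-4,-24,0],"yaw":0,"grip":0.2},{"xyz":[-4,-24,15],"yaw":0,"grip":0.2},{"xyz":[-4,-24,40],"yaw":0,"grip":0.2},{"xyz":[-4,-24,65],"yaw":0,"grip":0.2},{"xyz":[-4,-24,90],"yaw":0,"grip":0.2},{"xyz":[-4,-24,115],"yaw":0,"grip":0.2},{"xyz":[-4,-24,130],"yaw":0,"grip":0.2},{"xyz":[-4,-24,130],"yaw":0,"grip":0.2}]}}

```text
clock: 17.65
tcp_pos: [0.5795, -0.1143, 0.2139]
tcp_rot: [0.114, -3.137, -0.002]
wrist_force: [0.2, -0.1, -1.2]
grip_width: 0.322
grip_force: 42.9
```

>>> {"name": "move_arm", "arguments": {"increments": [{"xyz":[0,0,2],"yaw":0,"grip":0.2},{"xyz":[0,0,4],"yaw":0,"grip":0.2},{"xyz":[0,0,6],"yaw":0,"grip":0.2},{"xyz":[0,0,8],"yaw":0,"grip":0.2},{"xyz":[0,0,8],"yaw":0,"grip":0.2}]}}

```text
clock: 18.27
tcp_pos: [0.5804, -0.115, 0.2071]
tcp_rot: [0.114, -3.139, -0.0]
wrist_force: [0.3, 0.8, -2.0]
grip_width: 0.319
grip_force: 42.9
```

>>> {"name": "move_arm", "arguments": {"increments": [{"xyz":[0,0,1.5],"yaw":0,"grip":0.2},{"xyz":[0,0,3],"yaw":0,"grip":0.2},{"xyz":[0,0,4.5],"yaw":0,"grip":0.2},{"xyz":[0,0,5],"yaw":0,"grip":0.2},{"xyz":[0,0,5],"yaw":0,"grip":0.2}]}}

```text
clock: 18.9
tcp_pos: [0.5805, -0.115, 0.2022]
tcp_rot: [0.114, -3.139, -0.0]
wrist_force: [0.1, 0.2, -0.9]
grip_width: 0.319
grip_force: 42.9
```

>>> {"name": "move_arm", "arguments": {"increments": [{"xyz":[0,0,1],"yaw":0,"grip":0.2},{"xyz":[0,0,2],"yaw":0,"grip":0.2},{"xyz":[0,0,3],"yaw":0,"grip":0.2},{"xyz":[0,0,3],"yaw":0,"grip":0.2}]}}

```text
clock: 19.4
tcp_pos: [0.5807, -0.115, 0.2016]
tcp_rot: [-0.114, 3.138, -0.001]
wrist_force: [-4.7, 1.5, 10.8]
grip_width: 0.323
grip_force: 44.9
```

>>> {"name": "move_arm", "arguments": {"increments": [{"xyz":[0,0,-1.5],"yaw":0,"grip":0.2},{"xyz":[0,0,-2],"yaw":0,"grip":0.2},{"xyz":[0,0,-2],"yaw":0,"grip":0.38},{"xyz":[0,0,-2],"yaw":0,"grip":0.5},{"xyz":[0,0,-2],"yaw":0,"grip":0.65},{"xyz":[0,0,-2],"yaw":0,"grip":0.7},{"xyz":[0,0,-12],"yaw":0,"grip":0.7},{"xyz":[0,0,-30],"yaw":0,"grip":0.7},{"xyz":[0,0,-60],"yaw":0,"grip":0.7},{"xyz":[0,0,-100],"yaw":0,"grip":0.7}]}}

```text
clock: 20.65
tcp_pos: [0.58, -0.1148, 0.3002]
tcp_rot: [0.114, -3.138, -0.001]
wrist_force: [0.1, 0.5, 0.3]
grip_width: 0.701
grip_force: 0.0
```

>>> {"name": "move_arm", "arguments": {"increments": [{"xyz":[0,0,-30],"yaw":0,"grip":0.7},{"xyz":[40,0,-40],"yaw":0,"grip":0.7},{"xyz":[90,0,-40],"yaw":0,"grip":0.7},{"xyz":[130,20,-40],"yaw":0,"grip":0.7},{"xyz":[150,50,-40],"yaw":0,"grip":0.7},{"xyz":[160,100,-40],"yaw":0,"grip":0.7},{"xyz":[160,150,-40],"yaw":0,"grip":0.7},{"xyz":[160,150,-40],"yaw":0,"grip":0.7}]}}

```text
clock: 21.65
tcp_pos: [0.4095, 0.0255, 0.3404]
tcp_rot: [-0.122, 3.138, 0.0]
wrist_force: [-0.0, -0.1, -0.3]
grip_width: 0.699
grip_force: 0.0
```

```bash
python3 - <<'E'
from h import *
np.set_printoptions(precision=4,suppress=True)
d=cap('side','s9'); s=bot.sense(); print(s['tcp_pos'],s['clock'],s['wrist_force'])
B=cv2.resize(d['img'][230:460,250:430],None,fx=2.6,fy=2.6,interpolation=cv2.INTER_CUBIC)
cv2.imwrite('pics/m9.png',B[:,:,::-1])
a=load('side0')
df=np.abs(d['img'].astype(int)-a['img']).max(2)>60
for n,(x0,x1,y0,y1) in dict(spareblock=(358,386,342,370),disp=(370,398,232,282),tape=(314,346,242,266),shell=(230,290,242,258)).items(): print(n,df[y0:y1,x0:x1].mean())
y=np.array([-np.sin(np.radians(4)),np.cos(np.radians(4))]);x=np.array([y[1],-y[0]]);C=np.array([.580,-.1172])
for n,dx,dz in [('footL',-.053,-.109),('footR',.053,-.109),('top',0,.054)]: print(n,proj(d,[*(C+dx*x-(.025*y if dz<0 else 0)),.182+dz]))
E
```

```text
[0.41   0.024  0.3402] 21.7 [ 0.4069 -0.6095  0.0005]
spareblock 0.05612244897959184
disp 0.0
tape 0.0
shell 0.0
footL [[335.8724 361.3743]]
footR [[386.7165 356.8463]]
top [[362.0663 295.2392]]
```

View pics/m9.png

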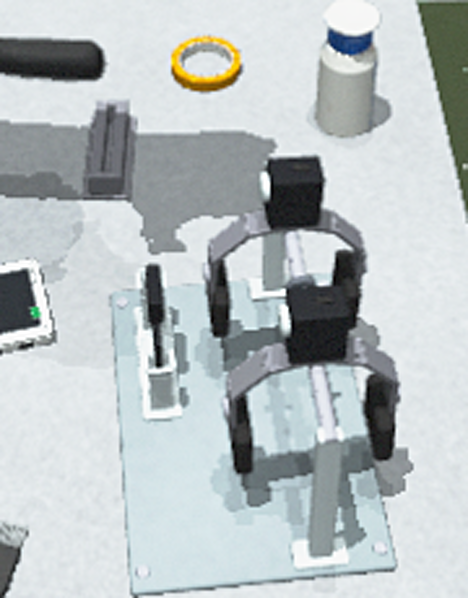

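Final view: the new headband hangs over the bar (block at (363,303), feet at about (335,358)), level and parallel to the spare. The plate sits in the guides and the bystanders are unmoved. Wait a second, check it is at rest, then hand in.

>>> {"name": "move_arm", "arguments": {"increments": [{"xyz":[0,0,0],"yaw":0,"grip":0.7},{"xyz":[0,0,0],"yaw":0,"grip":0.7},{"xyz":[0,0,0],"yaw":0,"grip":0.7},{"xyz":[0,0,0],"yaw":0,"grip":0.7},{"xyz":[0,0,0],"yaw":0,"grip":0.7},{"xyz":[0,0,0],"yaw":0,"grip":0.7},{"xyz":[0,0,0],"yaw":0,"grip":0.7},{"xyz":[0,0,0],"yaw":0,"grip":0.7}]}}

```text
clock: 22.7
tcp_pos: [0.4101, 0.0231, 0.3393]
tcp_rot: [-0.114, 3.139, -0.0]
wrist_force: [0.9, -0.8, -0.1]
grip_width: 0.702
grip_force: 0.0
```

```bash
python3 - <<'E'
from h import *
a=load('s9');d=cap('side','s10')
m=(np.abs(d['img'].astype(int)-a['img']).max(2)>60)[280:460,290:410].mean(); print(m)
if m<0.01: print(bot.sign_off())
E
```

```text
0.0019444444444444444
the job is handed in; nothing more can be done
None
```

The lens plate is seated in the guides, the headband hangs squarely and at rest in the free bay, nothing else was disturbed, and the job was handed in at about 22.8 s.

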